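# Reset the tripped supply buttons in order

## Robot

A 6-joint arm with a two-finger parallel gripper is mounted at the origin on a cart in front of the work surface, level with it; the furniture and walls round the work are solid. World frame = base frame: x ahead of the robot, y to its left, z up, the work surface at z = 0. Lengths are in m, angles in rad, forces in N, time in s.
With the tool pointing down it reaches from about 0.35 to 0.775 m from the base axis. Payload 5.5 kg.
Tool frame: the origin (TCP) lies midway between the tips of the shut fingers; the grasp point (between the pads) lies 19 mm behind it; z points along the fingers, y is the line along which they close (so a half turn about z gives the same grasp; the last joint's range is limited). The gripper opens to 85 mm and grips with 20 to 120 N. Pads are 22 mm wide; open, the fingers measure 114 mm over their backs; the gripper's body (76 mm by 85 mm) begins 54 mm behind the grasp point. The pads swing forward as they close: fully open they stand 13 mm farther back than shut.
Start: joints at [1.091, 0.313, 0.046, 1.304, 0, 1.431], TCP at [0.192, 0.542, 0.231] pointing down, gripper open.
Joint ranges: [-2.76, 2.76], [-0.86, 1.69], [-1.03, 1.26], [-2.2, 2.34], [-1.47, 1.5], [-3.14, 3.14]. Speed limits (rad/s): [2.57, 2.57, 3.14, 3.14, 3.14, 3.14].

## Interface

Orientations are given as a unit quaternion [w, x, y, z].
In Python, from workcell import telemetry, imaging, env gives the robot as it stands. The module is installed in compiled form; this text tells all that it offers.
- The arm moves only by the tool step_arm, never from a script. Its argument "moves" is a list of rows, each a list of 3 entries, a list of its own where there are three numbers: the shift along the tool's x, y, z in mm, then the turn, a rotation vector about the tool's x, y, z in rad, then the finger opening in mm, from 0 to 85.4. A call has 1 to 8 rows; each row is the pose to reach, as a shift and turn from the pose commanded when the call began, along the tool's axes at that moment; what a row does not reach only later rows make up. A row lasts 1/12 s, in which the tool goes at most 41.7 mm and 7.16 degrees, less where a joint would pass 70% of its speed; a pose out of reach is approached as far as the arm can. A call with a gripper value outside its range is refused whole. The fingers move at their own pace and stop on an object; "grip_force" is the grip in N (left out, the last holds). Time passes only in rows, so rows that repeat a pose let the fingers close. It gives the time, the measured TCP pose, the force, the opening and the grip force at its end, in the units of the state.
- telemetry.get_state(): the state, without advancing time (a new reading comes with each control period).
- imaging.read_camera(name): name is "scene" or "top" or "wrist"; returns the picture (480x640x3 uint8, red, green, blue); there is no depth.
- imaging.camera_params(name): a dict with "camera_matrix" (3x3 intrinsics, pixels), "pose" (4x4, takes a point from camera to world coordinates). Camera axes: x right, y up, looking along -z (the intrinsics and any distortion apply to the point x, -y, -z); pixel columns grow to the right and rows downward; lengths in m; the calibration is good to about 2 mm. A picture is of the moment at which its call begins: read the wrist's pose just before it. camera_params takes no time and is no camera call; for the wrist camera it gives the pose at the moment of the call.
- env.hand_in(): hands the job in; it is judged then, once.
The state is a dict: "clock": time; "joint_pos": joint angles; "qvel": joint speeds; "tau": joint torques, N m; "tcp_pos": TCP position; "orientation": TCP orientation; "wrist_force": force on the tool from outside, world axes, zero at the start; "ft_torque": the same for the moment, N m; "finger_gap": finger opening in m; "grip_force": force on a finger pad.
Only numpy, scipy, OpenCV 4.12 (cv2) and the standard library are available. Lean on these libraries where they do the work, as an engineer would, in place of code of your own. Each camera call takes 0.05 s, during which the arm holds its last target. There are 200 camera calls.

## Task

The buttons on the bench's grey supply box have popped out. With light fingertip pushes, pushing each one all the way in, reset the large round button first, then the long bar, and then the square one; leave the small round spare popped out. Do not grip or lift anything, and leave the things lying around the box where they are.

Things in the scene. Friction and masses are not known exactly. Their poses are not given: they have to be found in the camera images.
- supply_box: grey supply box screwed to the bench, 150 x 150 mm, flat top 45 mm above the bench, a thin fixing lug at its front and back. Origin at the centre of its underside, z up. Its four black push buttons stand in a 2 x 2 square, 68 mm from centre to centre; which button is at which place varies, the box's place and turn vary too. Does not move when pushed.
- unit_large_round: fixed unit of the large round button, 34 mm across: a flat metal bezel 2 mm high and 3 mm wider all round than the button, on the box's top. Origin at its centre, on the box's top (45 mm above the bench), z up. The button itself moves straight down through it.
- large_round_top (a point): centre of the top face of the large round button, 34 mm across; 20 mm above the box's top when popped out, 8 mm when fully in; moves with the button.
- key_large_round (a joint): how far the large round button, 34 mm across is pushed in, m: 0 popped out, 0.012 fully in, at a firm stop; at the start 0 to 0.002. It slides straight down with about 3 N of steady friction, has no spring, and stays where it is left. Its rubber cap is springy: it gives by about 1 mm for each 2.5 N of push (8 mm at most), and so comes up a little when let go.
- unit_bar: fixed unit of the long bar-shaped button, 14 mm by 44 mm (long side along the unit's y): a flat metal bezel 2 mm high and 3 mm wider all round than the button, on the box's top. Origin at its centre, on the box's top (45 mm above the bench), z up. The button itself moves straight down through it.
- bar_top (a point): centre of the top face of the long bar-shaped button, 14 mm by 44 mm (long side along the unit's y); 20 mm above the box's top when popped out, 8 mm when fully in; moves with the button.
- key_bar (a joint): how far the long bar-shaped button, 14 mm by 44 mm (long side along the unit's y) is pushed in, m: 0 popped out, 0.012 fully in, at a firm stop; at the start 0 to 0.002. It slides straight down with about 3 N of steady friction, has no spring, and stays where it is left. Its rubber cap is springy: it gives by about 1 mm for each 2.5 N of push (8 mm at most), and so comes up a little when let go.
- unit_square: fixed unit of the square button, 26 mm by 26 mm: a flat metal bezel 2 mm high and 3 mm wider all round than the button, on the box's top. Origin at its centre, on the box's top (45 mm above the bench), z up. The button itself moves straight down through it.
- square_top (a point): centre of the top face of the square button, 26 mm by 26 mm; 20 mm above the box's top when popped out, 8 mm when fully in; moves with the button.
- key_square (a joint): how far the square button, 26 mm by 26 mm is pushed in, m: 0 popped out, 0.012 fully in, at a firm stop; at the start 0 to 0.002. It slides straight down with about 3 N of steady friction, has no spring, and stays where it is left. Its rubber cap is springy: it gives by about 1 mm for each 2.5 N of push (8 mm at most), and so comes up a little when let go.
- unit_small_round: fixed unit of the small round (spare) button, 18 mm across: a flat metal bezel 2 mm high and 3 mm wider all round than the button, on the box's top. Origin at its centre, on the box's top (45 mm above the bench), z up. The button itself moves straight down through it.
- small_round_top (a point): centre of the top face of the small round (spare) button, 18 mm across; 20 mm above the box's top when popped out, 8 mm when fully in; moves with the button.
- key_small_round (a joint): how far the small round (spare) button, 18 mm across is pushed in, m: 0 popped out, 0.012 fully in, at a firm stop; at the start 0 to 0.002. It slides straight down with about 3 N of steady friction, has no spring, and stays where it is left. Its rubber cap is springy: it gives by about 1 mm for each 2.5 N of push (8 mm at most), and so comes up a little when let go.
- side_cutter: dark-handled side cutters lying flat and loose behind the box, 134 x 45 x 11 mm; origin at the centre of the underside. Leave alone.
- solder_spool: black spool of solder lying flat and loose behind the box, 51 mm across, 24 mm high; origin at the centre of the underside. Leave alone.
- polish_bar: white bar of polishing compound, loose, right of the box, 22 x 55 x 16 mm; origin at the centre of the underside. Leave alone.

How it is judged:
On the way, in this order (a step that is already met when the one before it is completed fails the run):
1. the large round button is in, the others still out (value of joint key_large_round above 0.009 m and value of joint each of key_bar, key_square, key_small_round below 0.004 m), for 0.2 s.
2. then the bar is in as well, square and small round still out (value of joint each of key_large_round, key_bar above 0.009 m and value of joint each of key_square, key_small_round below 0.004 m), for 0.2 s.
3. then the square button is in as well, small round still out (value of joint each of key_large_round, key_bar, key_square above 0.009 m and value of joint key_small_round below 0.004 m), for 0.2 s.
At the end, for the whole second after the job is handed in: large round, bar and square buttons each at least 9 of their 12 mm in; small round one less than 4 mm in; side cutters, spool and polish bar at rest within 15 mm of where they were (all of step 3 and distance of each of side_cutter, solder_spool, polish_bar from where it was at the start of the episode below 0.015 m and linear speed of each of side_cutter, solder_spool, polish_bar below 0.02 m/s); the robot touches nothing.
It fails at once if the bar is pushed before the large round button is in (value of joint key_bar above 0.004 m and value of joint key_large_round below 0.009 m).
It fails at once if the square button is pushed before the bar is in (value of joint key_square above 0.004 m and value of joint key_bar below 0.009 m).
It fails at once if the small round spare is pushed in by 4 mm or more (value of joint key_small_round above 0.004 m).
It fails at once if a button or the box is pushed with more than 30 N (contact force between any of unit_large_round, unit_bar, unit_square, unit_small_round and anything else above 30 N or contact force between supply_box and the arm above 30 N or contact force between supply_box and the fingers above 30 N).
It fails at once if side cutters, spool or polish bar are moved or lifted by more than 15 mm (distance of any of side_cutter, solder_spool, polish_bar from where it was at the start of the episode above 0.015 m).
It also fails if it takes over 45 s, if anything falls off the work surface, if the arm or the gripper's body presses on something with over 40 N, if the wrist force passes 120 N, or if a joint passes its speed limit or range.

## Working session

There is one attempt and no reset: what is moved stays moved. The work goes in short steps, Python scripts to look and compute and a tool call to move; the robot and the scene stay as the last step left them, time stands still between calls to the robot, and variables do not carry over. Pictures are saved under pics/ and viewed, at most 10 in all, crops included, and the job is handed in when it is done.

Besides the shell and the picture viewer there is one more tool, called after "Emit:" as a command line: name --argument value ..., lists and objects as JSON in quotes. step_arm: Moves the arm, as the interface text tells. Its arguments: {"type":"object","properties":{"moves":{"type":"array"},"grip_force":{"type":"number"}},"required":["moves"]}

```bash
mkdir -p pics; python3 - <<'E'
from workcell import telemetry, imaging
import cv2
s=telemetry.get_state(); print(s['clock'],s['tcp_pos'],s['orientation'],s['wrist_force'],s['finger_gap'])
for n in ['scene','top']:
    p=imaging.camera_params(n); print(n,p)
    cv2.imwrite(f'pics/{n}.png',imaging.read_camera(n)[:,:,::-1])
E
```

```text
0.0 [0.19139268 0.54165897 0.23037753] [-2.97713084e-04  1.69077264e-01  9.85602347e-01 -8.96110001e-04] [ 0.50695644 -0.50355288 -0.37050733] 0.0852017149681324
scene {'camera_matrix': array([[607.85862849,   0.        , 313.16750882],
       [  0.        , 607.85862849, 231.06611909],
       [  0.        ,   0.        ,   1.        ]]), 'pose': array([[ 0.48683036,  0.4919688 , -0.72177759,  0.04540029],
       [-0.8734687 ,  0.26758618, -0.40675554, -0.45787673],
       [-0.00697333,  0.82847108,  0.55998843,  0.53092953],
       [ 0.        ,  0.        ,  0.        ,  1.        ]])}
top {'camera_matrix': array([[504.42368326,   0.        , 324.40974719],
       [  0.        , 504.42368326, 238.63598743],
       [  0.        ,   0.        ,   1.        ]]), 'pose': array([[-0.00327546,  0.98554788, -0.1693654 ,  0.51190895],
       [-0.99974838, -0.00698583, -0.02131627, -0.1228886 ],
       [-0.02219136,  0.16925296,  0.98532278,  0.89301325],
       [ 0.        ,  0.        ,  0.        ,  1.        ]])}
```

View pics/top.png

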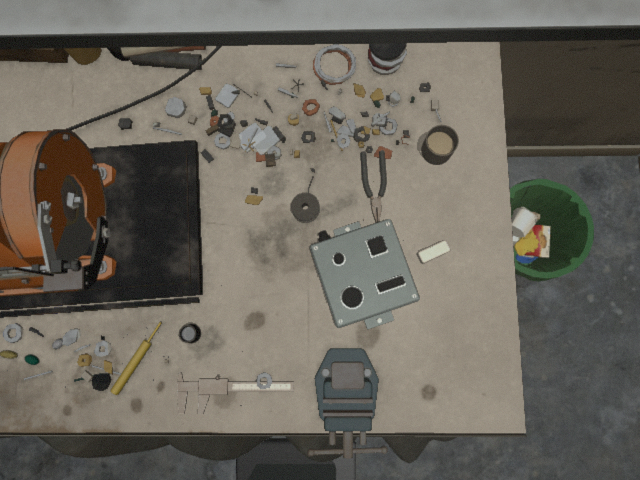

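View pics/scene.png

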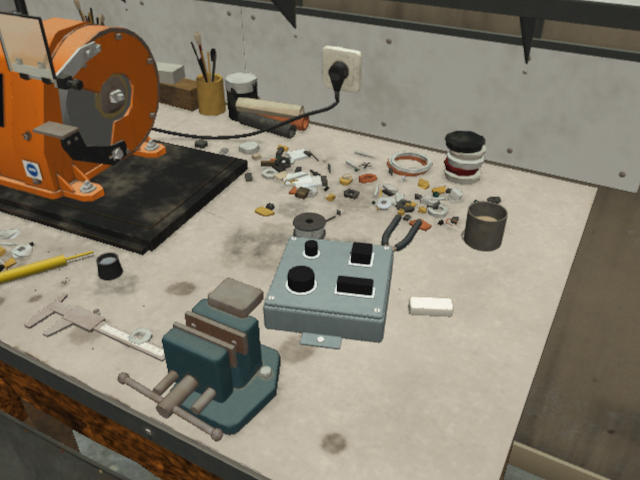

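The top view shows the box centred near (365,272). Small round is at (338,259), square at (377,246), large round at (352,298) and bar at (390,284). The scene view shows the same layout. The vise stands in front of the box, and the grinder is to the left, next to the arm's path.

```bash
cat > h.py <<'E'
import numpy as np, cv2
from scipy.spatial.transform import Rotation
from workcell import telemetry, imaging
def ray(p,uv,z):
    K,T=p['camera_matrix'],p['pose']
    d=np.linalg.inv(K)@[uv[0],uv[1],1]; d=T[:3,:3]@(d*[1,-1,-1]); o=T[:3,3]
    return o+d*(z-o[2])/d[2]
def rot(s):
    q=np.array(s['orientation']); return Rotation.from_quat(q[[1,2,3,0]]).as_matrix()
def blobs(img,p,roi,thr=50,amin=60,z=.0645):
    x0,y0,x1,y1=roi; m=(img[y0:y1,x0:x1].max(2)<thr).astype(np.uint8)
    cs,_=cv2.findContours(m,cv2.RETR_EXTERNAL,cv2.CHAIN_APPROX_NONE); r=[]
    for c in cs:
        if cv2.contourArea(c)>amin:
            (cx,cy),(w,h),a=cv2.minAreaRect(c); r.append((cv2.contourArea(c),(cx+x0,cy+y0),w,h,a,ray(p,(cx+x0,cy+y0),z)))
    return r
E
python3 - <<'E'
from h import *
np.set_printoptions(precision=4,suppress=True)
for n,roi in [('top',(322,228,410,315)),('scene',(280,235,390,300))]:
    p=imaging.camera_params(n); im=cv2.imread(f'pics/{n}.png')
    for b in blobs(im,p,roi): print(n,b[0],np.round(b[1],1),round(b[2],1),round(b[3],1),round(b[4]),b[5])
s=telemetry.get_state(); print(rot(s))
p=imaging.camera_params('top')
for uv,z in [((347,375),.1),((75,200),.2),((200,300),0),((100,280),.05),((250,23),0)]: print(uv,ray(p,uv,z))
E
```

```text
top 240.5 [351.5 297. ] 18.0 17.0 90 [ 0.5573 -0.1489  0.0645]
top 131.0 [390.3 283.8] 6.6 25.3 72 [ 0.5786 -0.2125  0.0645]
top 180.5 [376.5 245.3] 14.2 14.5 72 [ 0.6424 -0.1913  0.0645]
scene 493.0 [354.2 285.1] 35.1 15.4 6 [ 0.5684 -0.2196  0.0645]
scene 535.5 [300.5 278.5] 25.0 25.0 90 [ 0.5482 -0.1561  0.0645]
scene 349.0 [360.8 252.9] 19.8 20.1 6 [ 0.632  -0.1982  0.0645]
scene 146.5 [310.5 247.5] 15.0 11.0 90 [ 0.6111 -0.1348  0.0645]
[[-0.9428  0.3333 -0.0007]
 [ 0.3333  0.9428 -0.0014]
 [ 0.0002 -0.0016 -1.    ]]
(347, 375) [ 0.4372 -0.1395  0.1   ]
(75, 200) [0.6896 0.2484 0.2   ]
(200, 300) [0.5568 0.117  0.    ]
(100, 280) [0.5886 0.2748 0.05  ]
(250, 23) [1.0922 0.0399 0.    ]
```

Emit:
step_arm --moves '[[[0,0,-40],[0,0,0],0],[[-240,-220,-40],[0,0,0],0],[[-240,-220,-40],[0,0,0],0],[[-240,-220,-40],[0,0,0],0],[[-240,-220,-40],[0,0,0],0],[[-240,-220,-40],[0,0,0],0],[[-240,-220,-40],[0,0,0],0],[[-240,-220,-40],[0,0,0],0]]'

```text
clock: 0.77
tcp_pos: [0.3288, 0.2828, 0.2711]
orientation: [-0.0, 0.169, 0.986, -0.0]
wrist_force: [0.5, -0.3, -0.0]
finger_gap: 0.0003
grip_force: 0.0
```

Emit:
step_arm --moves '[[[-359,-331,0],[0,0,0],0],[[-359,-331,0],[0,0,0],0],[[-359,-331,0],[0,0,0],0],[[-359,-331,0],[0,0,0],0],[[-359,-331,0],[0,0,0],0],[[-359,-331,0],[0,0,0],0],[[-359,-331,0],[0,0,0],0],[[-359,-331,0],[0,0,0],0]]'

```text
clock: 1.43
tcp_pos: [0.4847, -0.0121, 0.2711]
orientation: [-0.0, 0.169, 0.986, 0.0]
wrist_force: [-0.1, 0.8, -0.1]
finger_gap: 0.0
grip_force: 0.0
```

Emit:
step_arm --moves '[[[-117,-108,0],[0,0,0],0],[[-117,-108,0],[0,0,0],0],[[-117,-108,0],[0,0,0],0],[[-117,-108,0],[0,0,0],0],[[-117,-108,0],[0,0,0],0],[[-117,-108,30],[0,0,0],0],[[-117,-108,30],[0,0,0],0]]'

```text
clock: 2.02
tcp_pos: [0.5562, -0.1504, 0.2359]
orientation: [-0.004, 0.17, 0.985, 0.001]
wrist_force: [-1.4, 0.5, -0.9]
finger_gap: -0.0004
grip_force: 0.0
```

```bash
python3 - <<'E'
from h import *
np.set_printoptions(precision=4,suppress=True)
s=telemetry.get_state(); p=imaging.camera_params('wrist'); im=imaging.read_camera('wrist')
print(s['tcp_pos'],s['joint_pos'],s['wrist_force']); print(p); print(rot(s))
cv2.imwrite('pics/wrist1.png',im[:,:,::-1])
for n,xy in zip('LBSs',[(.5573,-.1489),(.5786,-.2125),(.6424,-.1913),(.621,-.128)]):
    q=np.linalg.inv(p['pose'])@[*xy,.0645,1]; u=p['camera_matrix']@(q[:3]*[1,-1,-1]); print(n,u[:2]/u[2])
E
```

```text
[ 0.5562 -0.1504  0.2359] [-0.4035  0.3221  0.0697  1.3272  0.0002 -0.0623] [-1.4361  0.4935 -0.9418]
{'camera_matrix': array([[333.8619,   0.    , 316.7109],
       [  0.    , 333.8619, 242.206 ],
       [  0.    ,   0.    ,   1.    ]]), 'pose': array([[ 0.3356, -0.9054, -0.2601,  0.4891],
       [ 0.942 ,  0.3226,  0.0923, -0.1275],
       [ 0.0003, -0.276 ,  0.9612,  0.3783],
       [ 0.    ,  0.    ,  0.    ,  1.    ]])}
[[-0.9423  0.3346 -0.0081]
 [ 0.3346  0.9423  0.0037]
 [ 0.0089  0.0008 -1.    ]]
L [319.4222 223.5206]
B [266.3793 264.1048]
S [308.2752 312.1323]
s [360.1155 274.9537]
```

View pics/wrist1.png

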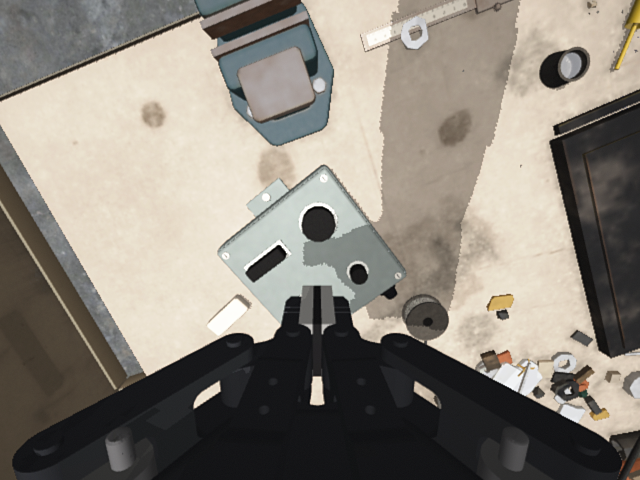

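The wrist view agrees with the top-view positions: large round at (318,223), bar at (267,262) and small round at (358,272), each within a few pixels. The square is hidden behind the fingers. I'll go down over the large round button.

Emit:
step_arm --moves '[[[0,0,40],[0,0,0],0],[[0,0,80],[0,0,0],0],[[0,0,120],[0,0,0],0],[[0,0,150],[0,0,0],0],[[0,0,160],[0,0,0],0],[[0,0,160],[0,0,0],0],[[0,0,160],[0,0,0],0]]'

```text
clock: 2.65
tcp_pos: [0.5595, -0.1507, 0.0829]
orientation: [0.001, 0.169, 0.986, -0.0]
wrist_force: [0.1, 0.1, -0.8]
finger_gap: 0.0003
grip_force: 0.0
```

Emit:
step_arm --moves '[[[2,1,8],[0,0,0],0],[[2,1,14],[0,0,0],0],[[2,1,17],[0,0,0],0],[[2,1,19],[0,0,0],0],[[2,1,21],[0,0,0],0],[[2,1,23],[0,0,0],0],[[2,1,24],[0,0,0],0],[[2,1,24],[0,0,0],0]]'

```text
clock: 3.32
tcp_pos: [0.5577, -0.1494, 0.0575]
orientation: [0.001, 0.169, 0.986, 0.0]
wrist_force: [0.7, 0.8, 2.9]
finger_gap: -0.0003
grip_force: 1.3
```

Emit:
step_arm --moves '[[[0,0,2],[0,0,0],0],[[0,0,4],[0,0,0],0],[[0,0,6],[0,0,0],0],[[0,0,7],[0,0,0],0],[[0,0,7],[0,0,0],0],[[0,0,7],[0,0,0],0]]'

```text
clock: 3.82
tcp_pos: [0.5577, -0.1494, 0.0507]
orientation: [0.001, 0.169, 0.986, -0.0]
wrist_force: [0.5, 0.3, 5.4]
finger_gap: 0.0001
grip_force: 2.9
```

Emit:
step_arm --moves '[[[0,0,1],[0,0,0],0],[[0,0,2],[0,0,0],0],[[0,0,2],[0,0,0],0],[[0,0,2],[0,0,0],0]]'

```text
clock: 4.15
tcp_pos: [0.5578, -0.1494, 0.0493]
orientation: [0.001, 0.169, 0.986, -0.0]
wrist_force: [0.3, 1.4, 9.1]
finger_gap: -0.0001
grip_force: 4.7
```

Emit:
step_arm --moves '[[[0,0,-35],[0,0,0],0],[[-20,-26,-35],[0,0,0],0],[[-41,-53,-35],[0,0,0],0],[[-41,-53,-35],[0,0,0],0],[[-41,-53,-35],[0,0,0],0],[[-41,-53,-35],[0,0,0],0]]'

```text
clock: 4.65
tcp_pos: [0.5769, -0.2125, 0.0821]
orientation: [-0.001, 0.169, 0.986, 0.0]
wrist_force: [-0.8, 0.5, -0.5]
finger_gap: -0.0001
grip_force: 0.0
```

```bash
python3 - <<'E'
from h import *
s=telemetry.get_state(); print(s['tcp_pos'],s['wrist_force'])
im=[imaging.read_camera(n)[:,:,::-1] for n in ('scene','top')]
cv2.imwrite('pics/two.png',np.hstack([cv2.resize(im[0][200:360,240:420],(400,356)),cv2.resize(im[1][210:330,300:435],(400,356))]))
E
```

```text
[ 0.57692686 -0.21253615  0.08207589] [-0.79961958  0.50410475 -0.54334433]
```

View pics/two.png

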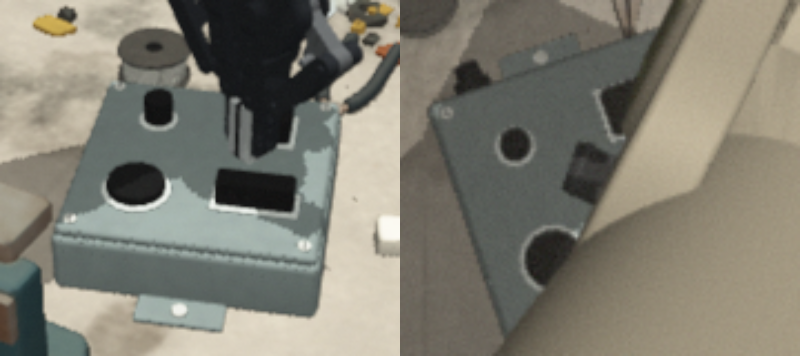

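In the left crop the large round button sits low at (135,185), so it is in. The fingertips hang over the bar at (257,180), and the small round and square buttons still stand up. I'll push the bar now.

Emit:
step_arm --moves '[[[-1,0,8],[0,0,0],0],[[-1,0,14],[0,0,0],0],[[-1,0,18],[0,0,0],0],[[-1,0,21],[0,0,0],0],[[-1,0,24],[0,0,0],0],[[-1,0,26],[0,0,0],0],[[-1,0,27],[0,0,0],0],[[-1,0,27],[0,0,0],0]]'

```text
clock: 5.42
tcp_pos: [0.579, -0.213, 0.0562]
orientation: [-0.0, 0.169, 0.986, 0.0]
wrist_force: [-1.0, 1.5, 2.4]
finger_gap: 0.0004
grip_force: 1.1
```

Emit:
step_arm --moves '[[[0,0,2],[0,0,0],0],[[0,0,4],[0,0,0],0],[[0,0,6],[0,0,0],0],[[0,0,7],[0,0,0],0],[[0,0,7.5],[0,0,0],0],[[0,0,7.5],[0,0,0],0],[[0,0,7.5],[0,0,0],0]]'

```text
clock: 6.0
tcp_pos: [0.5795, -0.2134, 0.0497]
orientation: [0.001, 0.169, 0.986, -0.0]
wrist_force: [-3.2, 2.3, 8.3]
finger_gap: -0.0003
grip_force: 4.1
```

Emit:
step_arm --moves '[[[0,0,-35],[0,0,0],0],[[-26,21,-35],[0,0,0],0],[[-52,42,-35],[0,0,0],0],[[-52,42,-35],[0,0,0],0],[[-52,42,-35],[0,0,0],0],[[-52,42,-35],[0,0,0],0]]'

```text
clock: 6.5
tcp_pos: [0.6415, -0.1909, 0.0828]
orientation: [-0.001, 0.169, 0.986, -0.0]
wrist_force: [-0.9, -0.7, -0.3]
finger_gap: 0.0001
grip_force: 0.0
```

```bash
python3 - <<'E'
from h import *
s=telemetry.get_state(); print(s['tcp_pos'],s['wrist_force'])
im=imaging.read_camera('scene')[:,:,::-1]
cv2.imwrite('pics/three.png',cv2.resize(im[200:360,240:420],(540,480)))
E
```

```text
[ 0.64151733 -0.19087531  0.08275891] [-0.91683307 -0.7145291  -0.34137931]
```

View pics/three.png

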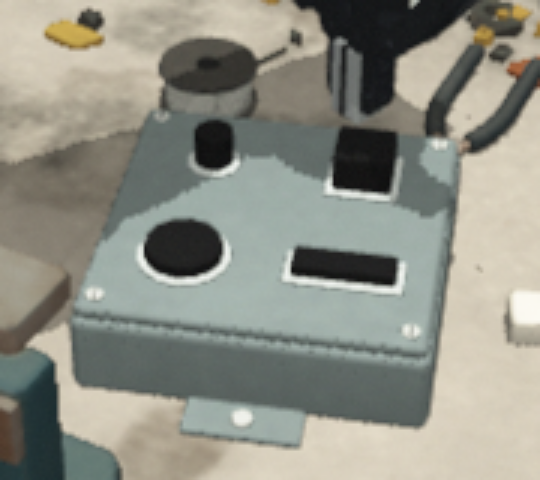

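The large round (183,248) and the bar (345,265) are both down, and the small round (213,145) is still up. The fingertips are over the square at (365,150), clear of the cutters and the spool.

Emit:
step_arm --moves '[[[0,0,8],[0,0,0],0],[[0,0,14],[0,0,0],0],[[0,0,18],[0,0,0],0],[[0,0,21],[0,0,0],0],[[0,0,24],[0,0,0],0],[[0,0,26],[0,0,0],0],[[0,0,27],[0,0,0],0],[[0,0,27],[0,0,0],0]]'

```text
clock: 7.22
tcp_pos: [0.642, -0.191, 0.0567]
orientation: [-0.0, 0.169, 0.986, -0.0]
wrist_force: [-1.7, -0.1, 2.8]
finger_gap: -0.0001
grip_force: 1.1
```

Emit:
step_arm --moves '[[[0,0,2],[0,0,0],0],[[0,0,4],[0,0,0],0],[[0,0,6],[0,0,0],0],[[0,0,7],[0,0,0],0],[[0,0,7.5],[0,0,0],0],[[0,0,7.5],[0,0,0],0],[[0,0,7.5],[0,0,0],0]]'

```text
clock: 7.8
tcp_pos: [0.6425, -0.1911, 0.0502]
orientation: [0.001, 0.169, 0.986, -0.0]
wrist_force: [-2.7, -0.0, 8.1]
finger_gap: 0.0
grip_force: 3.6
```

The square reached its stop at 8 N. I'll lift clear, check, and hand in.

Emit:
step_arm --moves '[[[0,0,-40],[0,0,0],0],[[0,0,-80],[0,0,0],0],[[0,0,-120],[0,0,0],0],[[0,0,-120],[0,0,0],0],[[0,0,-120],[0,0,0],0],[[0,0,-120],[0,0,0],0]]'

```text
clock: 8.3
tcp_pos: [0.6423, -0.1908, 0.1688]
orientation: [0.0, 0.169, 0.986, 0.0]
wrist_force: [-0.1, -0.3, 0.1]
finger_gap: -0.0003
grip_force: 0.0
```

```bash
python3 - <<'E'
from h import *
s=telemetry.get_state(); print(s['tcp_pos'],s['wrist_force'])
im=imaging.read_camera('scene')[:,:,::-1]
cv2.imwrite('pics/four.png',cv2.resize(im[180:360,240:480],(640,480)))
E
```

```text
[ 0.64233546 -0.19084133  0.16880783] [-0.10119617 -0.29889834  0.07366112]
```

View pics/four.png

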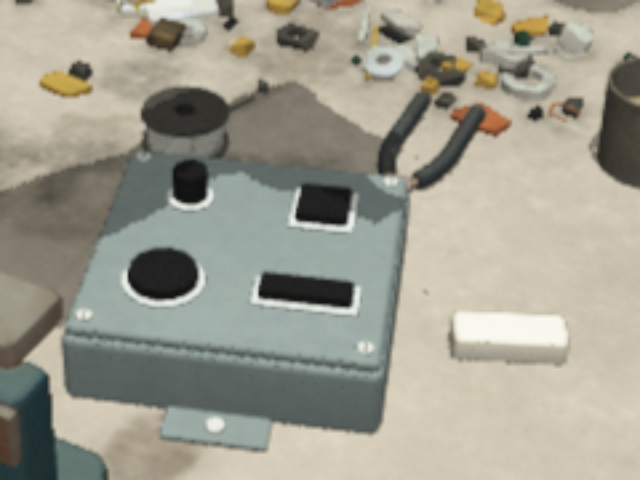

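The large round (163,273), bar (306,290) and square (323,204) are all down. The small round (190,182) is still up, and the loose things lie where they were.

```bash
python3 -c "
from workcell import env
print(env.hand_in())"
```

```text
the job is handed in; nothing more can be done
None
```

I pushed the large round, bar and square buttons in to their stops, in that order, and the small round spare stayed out; the job is handed in, but no verdict was shown.

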